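# Nest the tiered desk pots into the leaning stand

### The arm

A 7-joint arm with a two-finger parallel gripper is mounted at the origin on a cart in front of the work surface, level with it; the furniture and walls round the work are solid. World frame = base frame: x ahead of the robot, y to its left, z up, the work surface at z = 0. Lengths are in mm, angles in rad, forces in N, time in s.
With the tool pointing down it reaches from about 400 to 925 mm from the base axis. Payload 4.1 kg.
Tool frame: the origin (TCP) lies midway between the tips of the shut fingers; the grasp point (between the pads) lies 19 mm behind it; z points along the fingers, y is the line along which they close (so a half turn about z gives the same grasp; the last joint's range is limited). The gripper opens to 85 mm and grips with 20 to 120 N. Pads are 22 mm wide; open, the fingers measure 114 mm over their backs; the gripper's body (76 mm by 85 mm) begins 54 mm behind the grasp point. The pads swing forward as they close: fully open they stand 13 mm farther back than shut.
Start: joints at [1.22, 0.398, 0.045, 1.537, -0.019, 1.207, -0.051], TCP at [161.982, -629.532, 199.247] pointing down, gripper open.
Joint ranges: [-2.82, 2.82], [-0.49, 2.23], [-1.37, 1.46], [0, 2.46], [-1.36, 4.5], [0.23, 2], [-2.94, 2.94]. Speed limits (rad/s): [2.57, 2.57, 3.14, 3.14, 3.14, 3.14, 3.14].

### API

Orientations are given as [roll, pitch, yaw] about the fixed x, y, z axes, in that order (R = Rz(yaw) Ry(pitch) Rx(roll)).
In Python, from plant import * gives the robot as it stands. The module is installed in compiled form; this text tells all that it offers.
- The arm moves only by the tool step_arm, never from a script. Its argument "deltas" is a list of rows, each an object of numbers: "hand": the finger opening in cm, from 0 to 8.54; "x", "y", "z": the shift along the tool's x, y, z in cm; "ax", "ay", "az": the turn, a rotation vector about the tool's x, y, z in rad. In form: [{"hand": .., "x": .., "y": .., "z": .., "ax": .., "ay": .., "az": ..}, ...]. A call has 1 to 20 rows; each row shifts and turns the commanded pose from where the row before left it, along the tool's axes as they then stand; what a row does not reach is not made up. A row lasts 1/8 s, in which the tool goes at most 62.5 mm and 10.7 degrees, less where a joint would pass 70% of its speed; a pose out of reach is approached as far as the arm can. A call is refused whole if a number of a shift passes 6.25 or a number of a turn 0.188, either way. A call with a gripper value outside its range is refused whole. The fingers move at their own pace and stop on an object; "squeeze" is the grip in N (left out, the last holds). Time passes only in rows, so rows that do not move let the fingers close. It gives the time, the measured TCP pose, the force, the opening and the grip force at its end, in the units of the state.
- observe(): the state, without advancing time (a new reading comes with each control period).
- capture(name): name is "scene" or "top"; returns the picture (420x560x3 uint8, blue, green, red); there is no depth.
- calibration(name): a dict with "intrinsics" (3x3 intrinsics, pixels), "origin" and "orientation" of the camera in the world. Camera axes: x right, y down, z forward; pixel columns grow to the right and rows downward; lengths in mm; the calibration is good to about 2 mm. A picture is of the moment at which its call begins. calibration takes no time and is no camera call.
- finish_job(): hands the job in; it is judged then, once.
The state is a dict: "t": time; "joints": joint angles; "qd": joint speeds; "effort": joint torques, N m; "eef_pos": TCP position; "orientation": TCP orientation; "ft_force": force on the tool from outside, world axes, zero at the start; "ft_torque": the same for the moment, N m; "gripper_width": finger opening in mm; "grasp_force": force on a finger pad.
Only numpy, scipy, OpenCV 4.12 (cv2) and the standard library are available. Lean on these libraries where they do the work, as an engineer would, in place of code of your own. Each camera call takes 0.05 s, during which the arm holds its last target. There are 200 camera calls.

### The job

Put the tiered desk organiser back together, working from the outside in: first seat the blue middle-sized pot fully home in the big grey pot that leans on its stand, let go of it, then seat the orange small pot fully home inside the blue one. Do not knock a pot over, and leave the mug, memo pad, earbud case and remote control where they are.

Things in the scene. Friction and masses are not known exactly. Their poses are not given: they have to be found in the camera images.
- big_pot: Big grey round open pot fixed on a heavy dark foot plate (120 x 100 x 8 mm); leans 30 degrees, mouth tipped to the left and a little towards the robot. 70 mm long along its axis, outer diameter 74 mm at the bottom, 80 mm at the rim; wall 4 mm (mouth 72 mm, inner floor 66 mm wide), floor 5 mm thick. Origin: centre of its underside; z axis: along the pot to its mouth.
- mid_pot: Loose blue round open pot standing on the desk, mouth up: 110 mm tall, outer diameter 58 mm at the foot, 64 mm from 45 mm height to the rim; wall 4 mm (mouth 56 mm, inner floor 50 mm wide), floor 4 mm thick, about 90 g. Fully home, it sticks 45 mm out of the big pot. Origin: centre of its underside; z axis: along the pot to its mouth.
- small_pot: Loose orange round open pot standing on the desk, mouth up: 150 mm tall, outer diameter 42 mm at the foot, 48 mm from 45 mm height to the rim; wall 4 mm, floor 4 mm thick, about 80 g. Fully home, it sticks 44 mm out of the blue pot. Origin: centre of its underside; z axis: along the pot to its mouth.
- mug: White mug, 92 x 127 x 95 mm with its handle, standing on the desk; a bystander. Origin at its underside.
- memo_pad: Yellow memo pad, 76 x 76 x 17 mm, lying on the desk; a bystander. Origin at its underside.
- earbud_case: Black earbud case, 44 x 77 x 14 mm, lying on the desk; a bystander. Origin at its underside.
- remote: Black remote control, 134 x 37 x 11 mm, lying on the desk; a bystander. Origin at its underside.
There are look-alikes about, which are no part of the job. Of the things that look like the mid_pot, the middle-sized one is meant.

How it is judged:
By the outcome, as a careful person would: the job done as asked, in the order asked, and still so for the second after the job is handed in, with the robot touching nothing.
It also fails if it takes over 51 s, if anything falls off the work surface, if the arm or the gripper's body presses on something with over 40 N, if the wrist force passes 120 N, or if a joint passes its speed limit or range.

## Working session

There is one attempt and no reset: what is moved stays moved. The work goes in short steps, Python scripts to look and compute and a tool call to move; the robot and the scene stay as the last step left them, time stands still between calls to the robot, and variables do not carry over. Pictures are saved under pics/ and viewed, at most 10 in all, crops included, and the job is handed in when it is done.

Besides the shell and the picture viewer there is one more tool, called as name(argument=value, ...) on one line, values as JSON. step_arm: Moves the arm, as the interface text tells. Its arguments: {"type":"object","properties":{"deltas":{"type":"array","items":{"type":"object","properties":{"hand":{"type":"number"},"x":{"type":"number"},"y":{"type":"number"},"z":{"type":"number"},"ax":{"type":"number"},"ay":{"type":"number"},"az":{"type":"number"}}}},"squeeze":{"type":"number"}},"required":["deltas"]}

```bash
mkdir -p pics; python3 - <<'E'
from plant import *
import cv2,numpy as np
for n in ("scene","top"):
    cv2.imwrite(f"pics/{n}0.png",capture(n)); c=calibration(n); print(n,np.round(c["intrinsics"],1).tolist(),c["origin"],c["orientation"])
s=observe();print(s)
E
```

```text
scene [[383.6, 0.0, 280.8], [0.0, 383.6, 211.8], [0.0, 0.0, 1.0]] [ 163.78454145 -525.2601958   568.37926494] [-2.16538398  0.01096278 -0.55004301]
top [[414.5, 0.0, 281.6], [0.0, 414.5, 212.0], [0.0, 0.0, 1.0]] [456.68441585 131.02048204 933.48033604] [-3.04518702 -0.01480658 -1.55677943]
{'t': 0.1, 'joints': array([ 1.21999141,  0.39912381,  0.0450298 ,  1.53773832, -0.01872196,
        1.20690186, -0.05070034]), 'qd': array([ 0.00193931, -0.00173338,  0.00306893, -0.00340929,  0.00169997,
        0.00011289,  0.00051296]), 'effort': array([ 4.16252034e-03, -4.76263082e+01,  1.37055293e+00, -2.54949832e+01,
        1.19286863e-02,  5.07624602e-03,  6.20189724e-06]), 'eef_pos': array([ 161.82690879, -628.89434732,  198.27050012]), 'orientation': array([-3.13984567e+00,  9.85389068e-05,  2.51915149e-01]), 'ft_force': array([-0.18845728,  0.15831057, -0.2452827 ]), 'ft_torque': array([ 0.04252035, -0.06741382, -0.01073194]), 'grasp_force': 0.0, 'gripper_width': 85.51390193905883}
```

View pics/scene0.png

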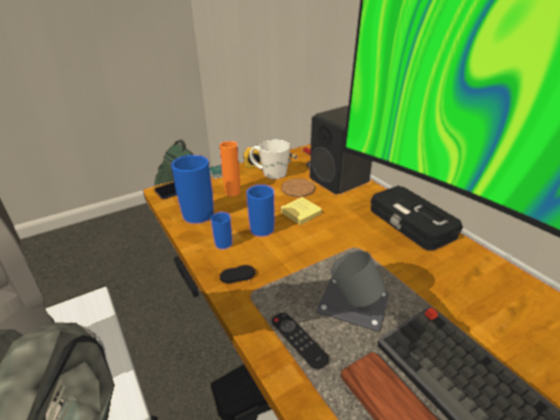

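View pics/top0.png

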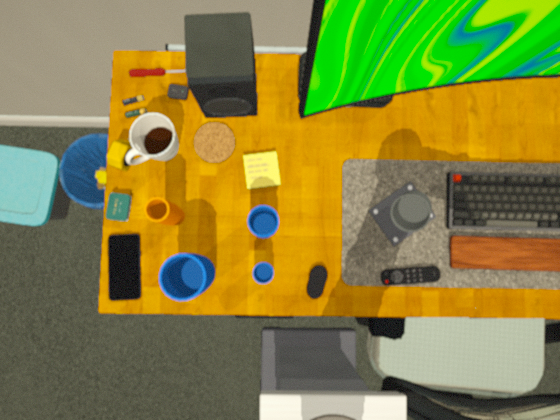

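The scene view shows three blue pots: big at (193,190), middle at (261,210) and small at (222,230). In the top view they are at (187,276), (263,221) and (263,273). The middle-sized one fits the description, and I'll confirm that by its rim (64 mm) in a crop. The orange pot is at top (163,211), and the grey pot on its plate is at top (405,212).

```bash
cat > h.py <<'E'
from plant import *
import cv2,numpy as np
from scipy.spatial.transform import Rotation as Ro
C={n:calibration(n) for n in("scene","top")}
def Rc(n): return Ro.from_euler('xyz',C[n]["orientation"]).as_matrix()
def onz(n,uv,z):
    uv=np.atleast_2d(uv).astype(float); d=np.c_[uv,np.ones(len(uv))]@np.linalg.inv(C[n]["intrinsics"]).T@Rc(n).T
    o=np.array(C[n]["origin"]); return o+d*((z-o[2])/d[:,2])[:,None]
def proj(n,P):
    p=(np.atleast_2d(P)-C[n]["origin"])@Rc(n)@np.array(C[n]["intrinsics"]).T; return p[:,:2]/p[:,2:]
def fit(P):
    A=np.c_[2*P[:,:2],np.ones(len(P))]; s=np.linalg.lstsq(A,(P[:,:2]**2).sum(1),rcond=None)[0]
    return s[:2],np.sqrt(s[2]+s[:2]@s[:2])
E
python3 - <<'E'
from h import *
t=cv2.imread("pics/top0.png");s=cv2.imread("pics/scene0.png")
def z(i,x,y,w,h,W,H): return cv2.resize(i[y:y+h,x:x+w],(W,H),interpolation=cv2.INTER_CUBIC)
a=np.vstack([np.hstack([z(t,140,180,150,120,400,320),z(t,350,160,105,84,400,320)]),np.hstack([z(s,170,130,150,105,400,280),z(s,300,235,105,74,400,280)])])
cv2.imwrite("pics/crop1.png",a)
for n,i in(("top",t),("scene",s)):
    hsv=cv2.cvtColor(i,cv2.COLOR_BGR2HSV)
    for c,lo,hi in(("blue",(105,150,60),(122,255,255)),("orange",(5,190,150),(14,255,255))):
        m=cv2.inRange(hsv,lo,hi)
        k,l,st,ce=cv2.connectedComponentsWithStats(m)
        print(n,c,[(x[:5].tolist()) for x in st[1:] if x[4]>80])
E
```

```text
top blue [[249, 206, 29, 31, 512], [180, 254, 34, 41, 246], [160, 256, 43, 43, 1136], [254, 263, 18, 19, 236]]
top orange [[452, 237, 108, 34, 3167]]
scene blue [[172, 155, 59, 93, 2640], [248, 186, 25, 49, 1079]]
scene orange [[221, 143, 19, 53, 811]]
```

View pics/crop1.png

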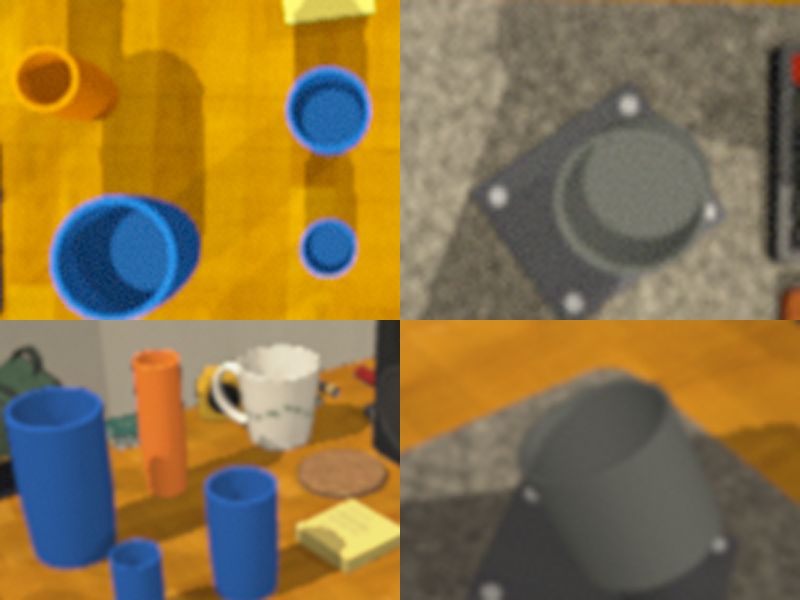

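The crop confirms the choice: the middle blue pot's rim is centred at top pixel (263,221.6). Its radius of 15.7 px gives about 31 mm at z=110. The orange rim is at (157.3,209.6), radius about 12.6 px, which gives 24 mm. The big pot's rim is near (410,211), with plate screws at (409.9,187.6), (375.7,211.7), (395.4,239.5) and (431.4,215.7).

```bash
cat >> h.py <<'E'
def circ(c,a,r,n=40):
    u=np.cross(a,[0,0,1.]);u/=np.linalg.norm(u);v=np.cross(a,u);th=np.linspace(0,2*np.pi,n,endpoint=False)[:,None]
    return c+r*(np.cos(th)*u+np.sin(th)*v)
E
python3 - <<'E'
from h import *
t=cv2.imread("pics/top0.png");s=cv2.imread("pics/scene0.png")
m=cv2.inRange(cv2.cvtColor(t,cv2.COLOR_BGR2HSV),(100,110,50),(128,255,255))
m=m[195:245,240:290]; c=max(cv2.findContours(m,0,1)[0],key=cv2.contourArea)[:,0]+[240,195]
print("mid",fit(onz("top",c,110)), "small",onz("top",(157.3,209.6),150))
hs=cv2.cvtColor(s,cv2.COLOR_BGR2HSV)
for nm,box,z,lo,hi,h in(("mid",(240,180,40,60),0,(100,110,50),(128,255,255),110),("small",(215,135,30,70),0,(3,170,120),(13,255,255),150)):
    x,y,w,hh=box; mm=cv2.inRange(hs,lo,hi)[y:y+hh,x:x+w]; k=np.argwhere(mm); print(nm,"scene bbox",k.min(0)+[y,x],k.max(0)+[y,x])
sc=np.array([(409.9,187.6),(375.7,211.7),(395.4,239.5),(431.4,215.7)]); S=onz("top",sc,8);print("screws",S.round(1),S.mean(0))
d=(S[1]-S[0])+(S[2]-S[3]);d/=np.linalg.norm(d);print("dir",d,np.arctan2(d[1],d[0]))
e=(S[0]-S[3])+(S[1]-S[2]);print("perp check",d@e/np.linalg.norm(e))
a=d*.5;a[2]=np.cos(np.pi/6)
R=onz("top",(410.0,211.3),87)[0]; print("rim ctr guess",R,"origin",R-70*a,"rel plate",(R-70*a-S.mean(0))@np.c_[d,np.cross([0,0,1],d)])
out=[]
for n,i,(x,y,w,h) in(("top",t,(360,165,80,80)),("scene",s,(310,235,80,80))):
    g=cv2.createCLAHE(3,(2,2)).apply(cv2.cvtColor(i,cv2.COLOR_BGR2GRAY))[y:y+h,x:x+w]; k=400/w
    A=cv2.cvtColor(cv2.resize(g,(400,300 if 0 else 400),interpolation=cv2.INTER_CUBIC),cv2.COLOR_GRAY2BGR);B=A.copy()
    for cc,r,col in((R,40,(0,0,255)),(R-65*a,33,(0,255,0)),(R-70*a,37,(255,255,0))):
        for p in proj(n,circ(cc,a,r)): cv2.circle(B,tuple(int(q) for q in ((p-[x,y]+.5)*k)),2,col,-1)
    out.append(np.hstack([A,B]))
cv2.imwrite("pics/big1.png",cv2.resize(np.vstack(out),(600,600)))
E
```

```text
mid (array([517.89533411, 157.04064519]), np.float64(29.805233444118656)) small [[533.47568057 355.58753767 150.        ]]
mid scene bbox [185 247] [234 273]
small scene bbox [142 220] [195 239]
screws [[ 606.3 -171.5    8. ]
 [ 550.2  -93.3    8. ]
 [ 488.4 -137.1    8. ]
 [ 543.1 -219.2    8. ]] [ 547.03392033 -155.27579314    8.        ]
dir [-0.56860646  0.82260969  0.        ] 2.175607134676696
perp check 0.0263334534312336
rim ctr guess [ 544.18649487 -145.12737152   87.        ] origin [ 564.0877208  -173.91871061   26.37822174] rel plate [-25.03274556  -3.42813827]
```

View pics/big1.png

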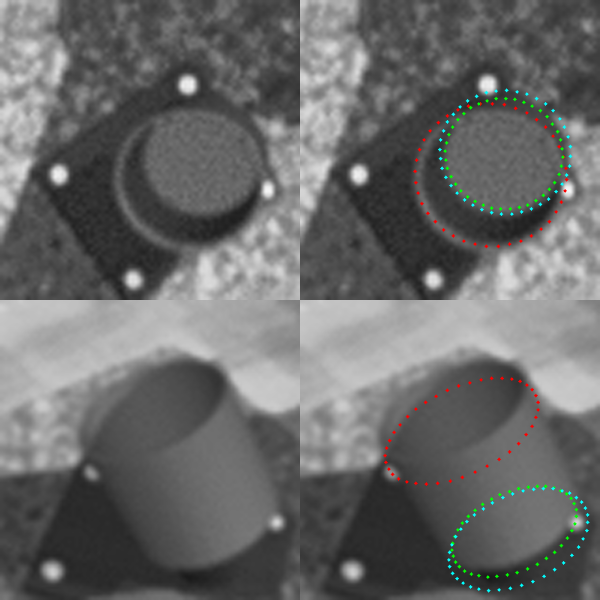

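Top view: the modelled rim fits (crop left edge 114, bottom 248). Scene view: the real rim lies about 2 px left and 3.5 px above the model, centred near pixel (350.6,265.4), so the pot stands a bit higher than I assumed. I'll triangulate it and check the other pots in both views.

```bash
python3 - <<'E'
from h import *
from scipy.optimize import least_squares
Z=np.array([0,0,1.])
def bb(n,P): p=proj(n,P); return p.min(0).round(1),p.max(0).round(1)
for nm,xy,r,f,h in(("mid",(517.9,157.0),32,29,110),("small",(533.5,355.6),24,21,150)):
    c=np.r_[xy,0]; P=np.vstack([circ(c,Z+[1e-9,0,0],f),circ(c+h*Z,Z+[1e-9,0,0],r),circ(c+45*Z,Z+[1e-9,0,0],r)])
    print(nm,"pred scene bbox",bb("scene",P))
d=np.array([-.5686,.8226,0]);a=.5*d+.866*Z
def bc(n,R): p=proj(n,circ(R,a,40,200)); return (p.min(0)+p.max(0))/2
top=np.array([360+(114+267)/2/3.75-.5,165+(104+248)/2/3.75-.5]);sc=np.array([350.6,265.4])
s=least_squares(lambda R:np.r_[bc("top",R)-top,bc("scene",R)-sc],[544,-145,87.])
print(top,s.x,s.fun)
R=s.x; print("origin",R-70*a, "scene bbox",bb("scene",circ(R,a,40)),"top",bb("top",circ(R,a,40)))
E
```

```text
mid pred scene bbox (array([245.6, 183.7]), array([273.7, 235.7]))
small pred scene bbox (array([218.6, 139.9]), array([239.7, 195.9]))
[410.3        211.43333333] [ 542.00397774 -141.6958613    95.58629215] [-0.20750427  0.33263337  0.34174559 -0.07637426]
origin [ 561.90497774 -170.4868613    34.96629215] scene bbox (array([330.5, 251.3]), array([371.3, 279.3])) top (array([389.7, 192.5]), array([430.5, 231. ]))
```

step_arm(deltas=[{"x": 4.6,"y": -2.4,"z": -0.5,"hand": 8.5},{"x": 4.6,"y": -2.4,"z": -0.5},{"x": 4.6,"y": -2.4,"z": -0.5},{"x": 4.6,"y": -2.4,"z": -0.5},{"x": 4.6,"y": -2.4,"z": -0.5},{"x": 4.6,"y": -2.4,"z": -0.5},{"x": 4.6,"y": -2.4,"z": -0.5},{"x": 4.6,"y": -2.4,"z": -0.5},{"az": -0.18},{"az": -0.18},{"az": -0.18},{"az": -0.18},{"az": -0.18},{"az": -0.18},{"az": -0.18},{"az": -0.18},{"az": -0.18},{"az": -0.18}])

```text
validation failed for argument at $.de...
```

step_arm(deltas=[{"hand": 8.5,"x": 4.6,"y": -2.4,"z": -0.5,"ax": 0,"ay": 0,"az": 0},{"hand": 8.5,"x": 4.6,"y": -2.4,"z": -0.5,"ax": 0,"ay": 0,"az": 0},{"hand": 8.5,"x": 4.6,"y": -2.4,"z": -0.5,"ax": 0,"ay": 0,"az": 0},{"hand": 8.5,"x": 4.6,"y": -2.4,"z": -0.5,"ax": 0,"ay": 0,"az": 0},{"hand": 8.5,"x": 4.6,"y": -2.4,"z": -0.5,"ax": 0,"ay": 0,"az": 0},{"hand": 8.5,"x": 4.6,"y": -2.4,"z": -0.5,"ax": 0,"ay": 0,"az": 0},{"hand": 8.5,"x": 4.6,"y": -2.4,"z": -0.5,"ax": 0,"ay": 0,"az": 0},{"hand": 8.5,"x": 4.6,"y": -2.4,"z": -0.5,"ax": 0,"ay": 0,"az": 0},{"hand": 8.5,"x": 0,"y": 0,"z": 0,"ax": 0,"ay": 0,"az": -0.18},{"hand": 8.5,"x": 0,"y": 0,"z": 0,"ax": 0,"ay": 0,"az": -0.18},{"hand": 8.5,"x": 0,"y": 0,"z": 0,"ax": 0,"ay": 0,"az": -0.18},{"hand": 8.5,"x": 0,"y": 0,"z": 0,"ax": 0,"ay": 0,"az": -0.18},{"hand": 8.5,"x": 0,"y": 0,"z": 0,"ax": 0,"ay": 0,"az": -0.18},{"hand": 8.5,"x": 0,"y": 0,"z": 0,"ax": 0,"ay": 0,"az": -0.18}])

```text
t: 1.85
eef_pos: [470.1, -351.7, 238.6]
orientation: [-3.141, -0.0, 1.338]
ft_force: [1.0, 1.0, -0.1]
gripper_width: 84.5
grasp_force: 0.0
```

step_arm(deltas=[{"hand": 8.5,"x": 5.62,"y": -0.82,"z": 0,"ax": 0,"ay": 0,"az": 0},{"hand": 8.5,"x": 5.62,"y": -0.82,"z": 0,"ax": 0,"ay": 0,"az": 0},{"hand": 8.5,"x": 5.62,"y": -0.82,"z": 0,"ax": 0,"ay": 0,"az": 0},{"hand": 8.5,"x": 5.62,"y": -0.82,"z": 0,"ax": 0,"ay": 0,"az": 0},{"hand": 8.5,"x": 5.62,"y": -0.82,"z": 0,"ax": 0,"ay": 0,"az": 0},{"hand": 8.5,"x": 5.62,"y": -0.82,"z": 0,"ax": 0,"ay": 0,"az": 0},{"hand": 8.5,"x": 5.62,"y": -0.82,"z": 0,"ax": 0,"ay": 0,"az": 0},{"hand": 8.5,"x": 5.62,"y": -0.82,"z": 0,"ax": 0,"ay": 0,"az": 0},{"hand": 8.5,"x": 5.62,"y": -0.82,"z": 0,"ax": 0,"ay": 0,"az": 0},{"hand": 8.5,"x": 0,"y": 0,"z": 0,"ax": 0,"ay": 0,"az": -0.18},{"hand": 8.5,"x": 0,"y": 0,"z": 0,"ax": 0,"ay": 0,"az": -0.18},{"hand": 8.5,"x": 0,"y": 0,"z": 0,"ax": 0,"ay": 0,"az": -0.18},{"hand": 8.5,"x": 0,"y": 0,"z": 0,"ax": 0,"ay": 0,"az": -0.18},{"hand": 8.5,"x": 0,"y": 0,"z": 0,"ax": 0,"ay": 0,"az": -0.124},{"hand": 8.5,"x": 0,"y": 0,"z": 0,"ax": 0,"ay": 0,"az": 0}])

```text
t: 3.72
eef_pos: [518.3, 156.8, 238.7]
orientation: [-3.141, -0.0, 2.174]
ft_force: [0.5, 0.2, -0.5]
gripper_width: 85.2
grasp_force: 0.0
```

step_arm(deltas=[{"hand": 8.5,"x": 0,"y": 0,"z": 5,"ax": 0,"ay": 0,"az": 0},{"hand": 8.5,"x": 0,"y": 0,"z": 5,"ax": 0,"ay": 0,"az": 0},{"hand": 8.5,"x": 0,"y": 0,"z": 3.2,"ax": 0,"ay": 0,"az": 0},{"hand": 8.5,"x": 0,"y": 0,"z": 3.2,"ax": 0,"ay": 0,"az": 0},{"hand": 8.5,"x": 0,"y": 0,"z": 0,"ax": 0,"ay": 0,"az": 0},{"hand": 6,"x": 0,"y": 0,"z": 0,"ax": 0,"ay": 0,"az": 0},{"hand": 5,"x": 0,"y": 0,"z": 0,"ax": 0,"ay": 0,"az": 0},{"hand": 5,"x": 0,"y": 0,"z": 0,"ax": 0,"ay": 0,"az": 0},{"hand": 5,"x": 0,"y": 0,"z": 0,"ax": 0,"ay": 0,"az": 0},{"hand": 5,"x": 0,"y": 0,"z": 0,"ax": 0,"ay": 0,"az": 0},{"hand": 5,"x": 0,"y": 0,"z": 0,"ax": 0,"ay": 0,"az": 0}], squeeze=40)

```text
t: 5.1
eef_pos: [518.5, 157.0, 75.2]
orientation: [-3.142, 0.0, 2.176]
ft_force: [0.5, -0.7, -0.4]
gripper_width: 49.9
grasp_force: 0.0
```

```bash
python3 - <<'E'
from h import *
t=capture("top");s=capture("scene")
a=np.hstack([cv2.resize(t[160:300,140:340],(400,280)),cv2.resize(s[110:271,160:390],(400,280))])
cv2.imwrite("pics/g1.png",a);print(observe()["gripper_width"],observe()["grasp_force"])
E
```

```text
49.84955439577611 0.0
```

View pics/g1.png

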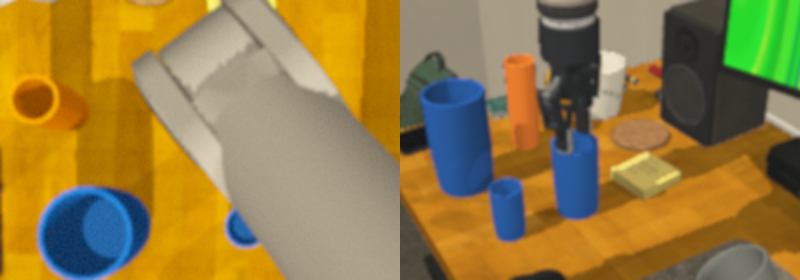

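The crop shows the blue pot at about its old place, scene (262,210), and the fingers seem to vanish behind or into its mouth. I'll check with a close crop and the projected TCP and pads.

```bash
python3 - <<'E'
from h import *
s=capture("scene");o=observe();T=o["eef_pos"];M=Ro.from_euler('xyz',o["orientation"]).as_matrix()
hs=cv2.cvtColor(s,cv2.COLOR_BGR2HSV);k=np.argwhere(cv2.inRange(hs,(100,110,50),(128,255,255))[175:240,240:285]);print(k.min(0)+[175,240],k.max(0)+[175,240])
x,y,w,h=225,140,80,100
A=cv2.resize(s[y:y+h,x:x+w],(480,600),interpolation=cv2.INTER_CUBIC)
for q,c in(((0,0,0),(0,0,255)),((0,25,-5),(0,255,0)),((0,-25,-5),(0,255,255)),((0,0,-54-19),(255,0,255))):
    p=proj("scene",T+M@np.array(q,float))[0];print(q,p.round(1));cv2.circle(A,tuple(int(v) for v in (p-[x,y]+.5)*6),5,c,2)
cv2.imwrite("pics/g2.png",A)
E
```

```text
[185 247] [234 273]
(0, 0, 0) [260.2 203.1]
(0, 25, -5) [264.7 196.2]
(0, -25, -5) [255.4 206.7]
(0, 0, -73) [258.9 176.1]
```

View pics/g2.png

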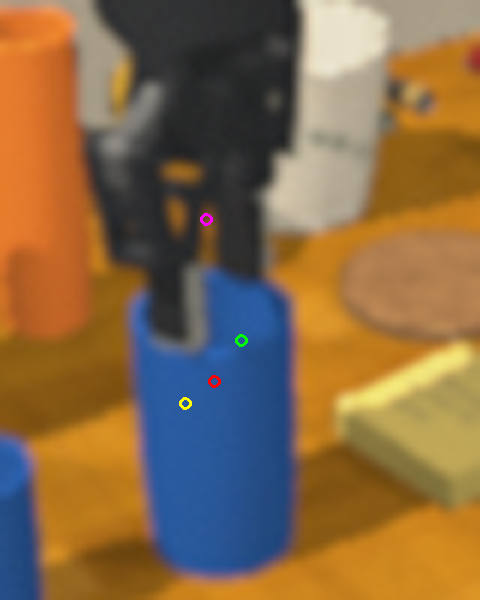

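Both visible finger ends, near (255,197) and far (265,187), lie about 10 px above the predicted pads. So the tips seem to be at rim height or inside the mouth. I'll open gently to find out which.

step_arm(deltas=[{"hand": 5.6,"x": 0,"y": 0,"z": 0,"ax": 0,"ay": 0,"az": 0},{"hand": 6.2,"x": 0,"y": 0,"z": 0,"ax": 0,"ay": 0,"az": 0},{"hand": 6.8,"x": 0,"y": 0,"z": 0,"ax": 0,"ay": 0,"az": 0},{"hand": 6.8,"x": 0,"y": 0,"z": 0,"ax": 0,"ay": 0,"az": 0}], squeeze=20)

```text
t: 5.75
eef_pos: [518.5, 157.0, 75.2]
orientation: [-3.142, 0.0, 2.176]
ft_force: [1.0, 0.4, -0.2]
gripper_width: 68.0
grasp_force: 0.0
```

It opened freely, so the pads were above the rim or beside the pot. I'll raise, shut the fingers and check the true tip position in both views.

step_arm(deltas=[{"hand": 8.5,"x": 0,"y": 0,"z": -5,"ax": 0,"ay": 0,"az": 0},{"hand": 4,"x": 0,"y": 0,"z": -5,"ax": 0,"ay": 0,"az": 0},{"hand": 0,"x": 0,"y": 0,"z": 0,"ax": 0,"ay": 0,"az": 0},{"hand": 0,"x": 0,"y": 0,"z": 0,"ax": 0,"ay": 0,"az": 0},{"hand": 0,"x": 0,"y": 0,"z": 0,"ax": 0,"ay": 0,"az": 0},{"hand": 0,"x": 0,"y": 0,"z": 0,"ax": 0,"ay": 0,"az": 0}])

```text
t: 6.5
eef_pos: [517.8, 156.7, 174.0]
orientation: [-3.139, -0.001, 2.176]
ft_force: [0.4, 0.1, 0.2]
gripper_width: -0.1
grasp_force: 0.0
```

```bash
python3 - <<'E'
from h import *
o=observe();T=o["eef_pos"];M=Ro.from_euler('xyz',o["orientation"]).as_matrix();print(T,o["gripper_width"],o["joints"].round(3))
out=[]
for n,(x,y,w,h) in(("scene",(220,90,80,120)),("top",(180,100,160,240))):
    s=capture(n);cv2.imwrite(f"pics/raw_{n}1.png",s); A=cv2.resize(s[y:y+h,x:x+w],(400,600),interpolation=cv2.INTER_CUBIC)
    for q,c in(((0,0,0),(0,0,255)),((0,0,-73),(255,0,255)),((0,0,-150),(0,255,0))):
        p=proj(n,T+M@np.array(q,float))[0];print(n,q,p.round(1));cv2.circle(A,tuple(int(v) for v in (p-[x,y]+.5)*400/w),5,c,2)
    out.append(A)
cv2.imwrite("pics/g3.png",np.hstack(out))
E
```

```text
[517.76411076 156.7308287  173.98936171] -0.08970836924935364 [ 0.269  0.298 -0.772  1.811  0.229  1.126  0.025]
scene (0, 0, 0) [258.2 166. ]
scene (0, 0, -73) [256.7 135.3]
scene (0, 0, -150) [255.1  99.3]
top (0, 0, 0) [261.9 218.5]
top (0, 0, -73) [260.5 214.8]
top (0, 0, -150) [258.6 210. ]
```

View pics/g3.png

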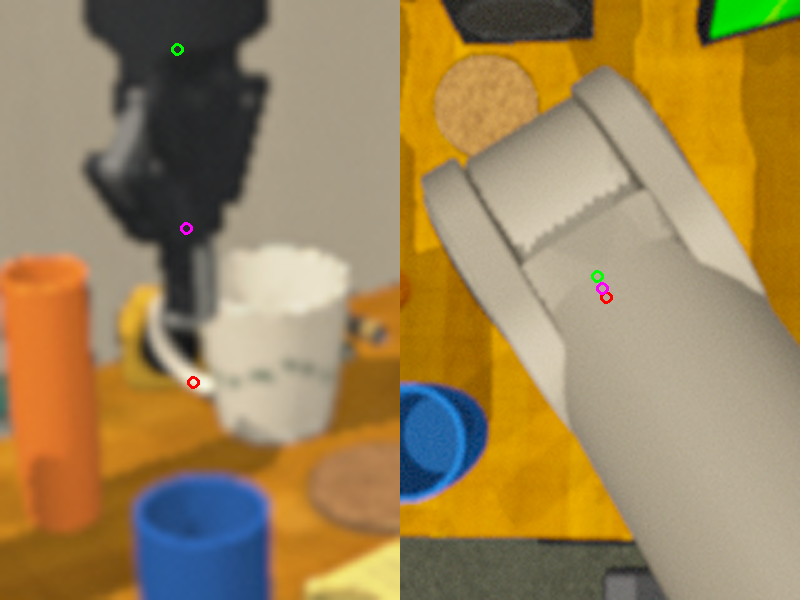

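The shut tips appear near scene (257.5,153.5), but the state's TCP projects to (258.2,166). The hand is therefore not where the state says, or there is a parallax effect. I'll tilt the tool outward so both cameras see the tips, then triangulate.

step_arm(deltas=[{"hand": 0,"x": 0,"y": 0,"z": 0,"ax": -0.18,"ay": 0,"az": 0},{"hand": 0,"x": 0,"y": 0,"z": 0,"ax": -0.18,"ay": 0,"az": 0},{"hand": 0,"x": 0,"y": 0,"z": 0,"ax": -0.18,"ay": 0,"az": 0},{"hand": 0,"x": 0,"y": 0,"z": 0,"ax": -0.18,"ay": 0,"az": 0},{"hand": 0,"x": 0,"y": 0,"z": 0,"ax": 0,"ay": 0,"az": 0}])

```text
t: 7.22
eef_pos: [510.2, 170.6, 171.9]
orientation: [2.574, -0.037, 2.205]
ft_force: [0.1, -0.3, 0.3]
gripper_width: 0.1
grasp_force: 0.0
```

```bash
python3 - <<'E'
from h import *
o=observe();T=o["eef_pos"];print(T,o["orientation"],o["joints"].round(3))
out=[]
for n,(x,y,w,h) in(("scene",(220,90,80,120)),("top",(200,100,100,150))):
    s=capture(n);cv2.imwrite(f"pics/raw_{n}2.png",s); A=cv2.resize(s[y:y+h,x:x+w],(400,600),interpolation=cv2.INTER_CUBIC)
    p=proj(n,T)[0];print(n,p.round(1));cv2.circle(A,tuple(int(v) for v in (p-[x,y]+.5)*400/w),4,(0,0,255),1)
    out.append(A)
cv2.imwrite("pics/g4.png",np.hstack(out))
E
```

```text
[510.2156468  170.6339418  171.94238042] [ 2.57411476 -0.03668815  2.20450061] [ 0.578 -0.021 -0.8    2.254 -0.618  0.458  0.896]
scene [252.3 165.3]
top [254.3 222.5]
```

View pics/g4.png

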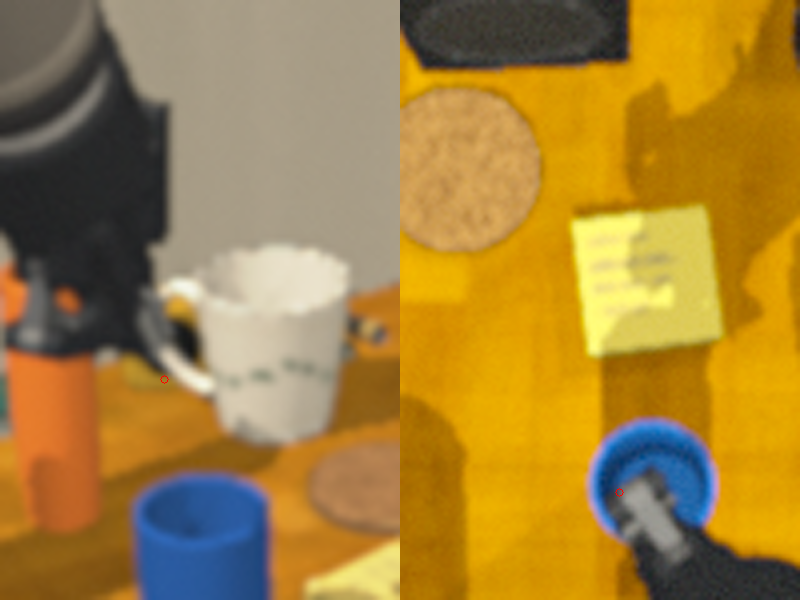

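Scene: the tip is hard to separate from the dark object behind the mug handle, around (252,163). Top: the tip is near (260,217) and the state predicts (254,222). I'll get the tips numerically by differencing against the start pictures.

```bash
python3 - <<'E'
from h import *
for n,f,b in(("scene","raw_scene1",(235,110,50,75)),("scene","raw_scene2",(235,110,40,75)),("top","raw_top2",(240,200,50,60))):
    d=cv2.absdiff(cv2.imread(f"pics/{f}.png"),cv2.imread(f"pics/{n}0.png")).max(2)
    x,y,w,h=b; print(f,"rows from",y,"cols from",x)
    for r in range(0,h,2): print(y+r,''.join('#' if v>45 else('+' if v>22 else '.') for v in d[y+r,x:x+w]))
E
```

```text
raw_scene1 rows from 110 cols from 235
110 .......###############################+...........
112 .......+###++#########################............
114 ........++.++########################+............
116 ...........+#########################.............
118 ..........++########################+.............
120 ...+++++.+##########################..............
122 .+###++.++#########################+..............
124 .+#################################...............
126 ..+###############################+...............
128 ...+##############################................
130 .....############################+................
132 ......+#######################+...................
134 ........######################+...................
136 .........+###################+....................
138 ...........+################......................
140 ................############+.....................
142 ................############+.....................
144 .................###########+.....................
146 .................###########+.....................
148 ............
[... 3764 characters left out ...]
..+##########################++.........
236 ...............############################+......
238 ..................########+##################+++##
240 ..................+###############################
242 ..................+###############################
244 ...................+##############################
246 .....................#############################
248 .....................+############################
250 ......................+###########################
252 .......................+##########################
254 ........................##########################
256 .......................+##########################
258 .......................###########################
```

```bash
python3 - <<'E'
from h import *
from scipy.optimize import least_squares
T=np.array([510.2,170.6,171.9]);M=Ro.from_euler('xyz',[2.574,-.037,2.205]).as_matrix()
s=least_squares(lambda P:np.r_[proj("top",P)[0]-[261.5,217.7],proj("scene",P)[0]-[251.5,158.5]],T)
print(s.x,s.fun,"world off",s.x-T,"tool off",M.T@(s.x-T)); print("tool z",M[:,2])
for k in(0,10,20,30,35,40): print(k,proj("scene",[517.8,156.7,174+k])[0].round(1), proj("top",T-k*M[:,2])[0].round(1),proj("scene",T-k*M[:,2])[0].round(1))
E
```

```text
[512.58433195 159.12402511 193.96627873] [-1.3482782   2.7167716   3.71123301 -0.41094257] world off [  2.38433195 -11.47597489  22.06627873] tool off [ -9.83364347   7.95256295 -21.54901145]
tool z [ 0.41458145  0.34367556 -0.84262051]
0 [258.2 166. ] [254.3 222.5] [252.3 165.3]
10 [258. 162.] [255.9 224.5] [251.2 163. ]
20 [257.8 157.9] [257.6 226.5] [250.1 160.6]
30 [257.6 153.8] [259.3 228.6] [248.9 158.2]
35 [257.5 151.7] [260.1 229.6] [248.3 157. ]
40 [257.4 149.6] [261.  230.7] [247.7 155.7]
```

```bash
python3 - <<'E'
from h import *
o=observe();T=o["eef_pos"];M=Ro.from_euler('xyz',o["orientation"]).as_matrix();print(T.round(1),o["orientation"].round(3),o["joints"].round(3),o["qd"].round(3))
t0=cv2.imread("pics/top0.png")
d=cv2.absdiff(capture("top"),t0).max(2)
for r in range(210,236,2): print(r,''.join('#' if v>45 else('+' if v>22 else '.') for v in d[r,240:280]))
d=cv2.absdiff(capture("scene"),cv2.imread("pics/scene0.png")).max(2)
for r in range(146,166,2): print(r,''.join('#' if v>45 else('+' if v>22 else '.') for v in d[r,235:270]))
o=observe();print(o["eef_pos"].round(1))
# delta to level tool back: rotation vector in tool frame to yaw 2.176 pointing down, and shift to (518,80)
R2=Ro.from_euler('xyz',[np.pi,0,2.176]);print((Ro.from_matrix(M).inv()*R2).as_rotvec())
E
```

```text
[512.8 172.2 174.1] [ 2.571 -0.035  2.208] [ 0.577 -0.019 -0.801  2.249 -0.616  0.458  0.895] [-0.008  0.01  -0.007 -0.026 -0.008 -0.006  0.016]
210 ........................+........++++...
212 ................+.................++++..
214 ....................................++..
216 ............+.......+##++...............
218 .................+#######+..............
220 ..............++##########+.............
222 ............+##############+............
224 ..........++#################+..........
226 ...........#################+...........
228 ............#################+..........
230 .............+#####################+....
232 .............########################+..
234 ............++#########################+
146 #################+.................
148 +#################+................
150 ##################+................
152 ##################++...............
154 #################+.++..............
156 #################+.................
158 #######++#####+###+................
160 ++.............++..................
162 ...................................
164 ...................................
[513.3 173.  174.6]
[ 0.57026532 -0.04276896  0.0207701 ]
```

step_arm(deltas=[{"hand": 0,"x": 0,"y": 0,"z": 0,"ax": 0.143,"ay": -0.01,"az": 0.005},{"hand": 0,"x": 0,"y": 0,"z": 0,"ax": 0.143,"ay": -0.01,"az": 0.005},{"hand": 0,"x": 0,"y": 0,"z": 0,"ax": 0.143,"ay": -0.01,"az": 0.005},{"hand": 0,"x": 0,"y": 0,"z": 0,"ax": 0.141,"ay": -0.01,"az": 0.005},{"hand": 0,"x": -5.0,"y": -3.2,"z": 0,"ax": 0,"ay": 0,"az": 0},{"hand": 0,"x": -5.0,"y": -3.2,"z": 0,"ax": 0,"ay": 0,"az": 0},{"hand": 0,"x": 0,"y": 0,"z": 5,"ax": 0,"ay": 0,"az": 0},{"hand": 0,"x": 0,"y": 0,"z": 5,"ax": 0,"ay": 0,"az": 0},{"hand": 0,"x": 0,"y": 0,"z": 0,"ax": 0,"ay": 0,"az": 0},{"hand": 0,"x": 0,"y": 0,"z": 0,"ax": 0,"ay": 0,"az": 0}])

```text
t: 8.68
eef_pos: [520.3, 64.3, 68.7]
orientation: [3.084, -0.019, 2.191]
ft_force: [0.2, -0.1, 0.5]
gripper_width: -0.1
grasp_force: 0.0
```

```bash
python3 - <<'E'
from h import *
o=observe();T=o["eef_pos"];print(T.round(1),o["orientation"].round(3),o["joints"].round(3),o["ft_force"].round(1))
s=capture("scene");cv2.imwrite("pics/raw_scene3.png",s);t=capture("top");cv2.imwrite("pics/raw_top3.png",t)
print(proj("scene",T).round(1),proj("top",T).round(1))
d=cv2.absdiff(s,cv2.imread("pics/scene0.png")).max(2)
for r in range(160,250,3): print(r,''.join('#' if v>45 else('+' if v>22 else '.') for v in d[r,250:340]))
E
```

```text
[520.3  64.3  68.7] [ 3.084 -0.019  2.191] [ 0.457  0.376 -0.758  1.991  0.292  0.844  0.169] [ 0.2 -0.1  0.5]
[[281.3 224.4]] [[307.7 222. ]]
160 ..........+#######################################+.......................................
163 ...........+#####################################+........................................
166 ..............#################################+..........................................
169 .................##############################...........................................
172 ..................+###########################+...........................................
175 ..................+##########################+............................................
178 ..................+###+++####################.............................................
181 ..................+#########################+.............................................
184 ...................########################+..............................................
187 ..................+#+++####################...............................................
190 ...
[... 1192 characters left out ...]
................+##################
229 .....................................................................+####################
232 ...............................................................++#########################
235 .........................................................++############################++.
238 ........................................................+++######################+........
241 ....................................................................+############+........
244 ..........................................................................................
247 ..........................................................................................
```

step_arm(deltas=[{"hand": 0,"x": 0,"y": 0,"z": 1.5,"ax": 0.057,"ay": -0.019,"az": 0.015},{"hand": 0,"x": 0,"y": 0,"z": 1.5,"ax": 0,"ay": 0,"az": 0},{"hand": 0,"x": 0,"y": 0,"z": 1.5,"ax": 0,"ay": 0,"az": 0},{"hand": 0,"x": 0,"y": 0,"z": 0.8,"ax": 0,"ay": 0,"az": 0},{"hand": 0,"x": 0,"y": 0,"z": 0.5,"ax": 0,"ay": 0,"az": 0},{"hand": 0,"x": 0,"y": 0,"z": 0.3,"ax": 0,"ay": 0,"az": 0},{"hand": 0,"x": 0,"y": 0,"z": 0.3,"ax": 0,"ay": 0,"az": 0},{"hand": 0,"x": 0,"y": 0,"z": 0.3,"ax": 0,"ay": 0,"az": 0},{"hand": 0,"x": 0,"y": 0,"z": 0,"ax": 0,"ay": 0,"az": 0}])

```text
t: 9.9
eef_pos: [518.6, 64.1, -0.1]
orientation: [-3.14, -0.002, 2.175]
ft_force: [-0.0, -0.4, -0.0]
gripper_width: -0.1
grasp_force: 0.0
```

step_arm(deltas=[{"hand": 0,"x": 0,"y": 0,"z": 0.3,"ax": 0,"ay": 0,"az": 0},{"hand": 0,"x": 0,"y": 0,"z": 0.2,"ax": 0,"ay": 0,"az": 0},{"hand": 0,"x": 0,"y": 0,"z": 0.0,"ax": 0,"ay": 0,"az": 0}])

```text
t: 10.28
eef_pos: [518.5, 64.1, -5.1]
orientation: [-3.139, -0.002, 2.175]
ft_force: [0.9, -0.9, 0.1]
gripper_width: 0.4
grasp_force: 0.0
```

The state's TCP is at z=-5 with no contact, so the reported tool point is ahead of the real tips. I'll probe on down to the desk.

step_arm(deltas=[{"hand": 0,"x": 0,"y": 0,"z": 0.5,"ax": 0,"ay": 0,"az": 0},{"hand": 0,"x": 0,"y": 0,"z": 0.5,"ax": 0,"ay": 0,"az": 0},{"hand": 0,"x": 0,"y": 0,"z": 0.2,"ax": 0,"ay": 0,"az": 0},{"hand": 0,"x": 0,"y": 0,"z": 0.2,"ax": 0,"ay": 0,"az": 0},{"hand": 0,"x": 0,"y": 0,"z": 0.0,"ax": 0,"ay": 0,"az": 0}])

```text
t: 10.9
eef_pos: [518.6, 64.2, -19.1]
orientation: [-3.14, -0.002, 2.175]
ft_force: [-0.5, -0.3, 0.3]
gripper_width: -0.3
grasp_force: 0.0
```

```bash
python3 - <<'E'
from h import *
o=observe();T=o["eef_pos"];print(T.round(1),o["ft_force"].round(1),o["effort"].round(1))
s=capture("scene");cv2.imwrite("pics/raw_scene4.png",s);cv2.imwrite("pics/raw_top4.png",capture("top"))
print(proj("scene",T).round(1),proj("scene",T+[0,0,25]).round(1))
d=cv2.absdiff(s,cv2.imread("pics/scene0.png")).max(2)
for r in range(190,260,3): print(r,''.join('#' if v>45 else('+' if v>22 else '.') for v in d[r,260:330]))
E
```

```text
[518.6  64.2 -19.1] [-0.5 -0.3  0.3] [ -0.  -40.8  -6.5 -16.6   0.    0.   -0. ]
[[281.1 255. ]] [[281.  246.7]]
190 ...####################################+..............................
193 ...+###################################...............................
196 ...+###################################...............................
199 ...+##################################+...............................
202 .....++##############################+................................
205 ........+###########################+.................................
208 .........+#########################+..................................
211 .........+###+#####################...................................
214 .........+###++###################....................................
217 ..........#######################....................................+
220 .........#####+#################...............................+++####
223 .....+++######.################+....................++################
226 ....+########.+##############....................+####################
229 ....+########+###############................++#######################
232 .......+###################+.............+############################
235 ..........+#################..........+###############################
238 ................############.......++#################################
241 ...............+############...++##########################+++++......
244 ................#####################################++...............
247 ...................+++##########################+.....................
250 ...........................++++..++############+.....................+
253 ............................................+...............+++#######
256 ....................................................++################
259 .................................+++#++++++++#####################++++
```

step_arm(deltas=[{"hand": 0,"x": 0,"y": 0,"z": 0.2,"ax": 0,"ay": 0,"az": 0},{"hand": 0,"x": 0,"y": 0,"z": 0.2,"ax": 0,"ay": 0,"az": 0},{"hand": 0,"x": 0,"y": 0,"z": 0.0,"ax": 0,"ay": 0,"az": 0}])

```text
t: 11.38
eef_pos: [518.5, 64.0, -23.1]
orientation: [-3.139, -0.002, 2.175]
ft_force: [-0.3, 0.6, -0.8]
gripper_width: 0.0
grasp_force: 0.0
```

step_arm(deltas=[{"hand": 0,"x": 0,"y": 0,"z": 0.2,"ax": 0,"ay": 0,"az": 0},{"hand": 0,"x": 0,"y": 0,"z": 0.1,"ax": 0,"ay": 0,"az": 0},{"hand": 0,"x": 0,"y": 0,"z": 0.0,"ax": 0,"ay": 0,"az": 0}])

```text
t: 11.75
eef_pos: [518.5, 64.1, -26.1]
orientation: [-3.139, -0.002, 2.175]
ft_force: [-0.4, -0.2, 0.1]
gripper_width: 0.0
grasp_force: 0.0
```

step_arm(deltas=[{"hand": 0,"x": 0,"y": 0,"z": 0.2,"ax": 0,"ay": 0,"az": 0},{"hand": 0,"x": 0,"y": 0,"z": 0.0,"ax": 0,"ay": 0,"az": 0}])

```text
t: 12.0
eef_pos: [518.5, 64.1, -28.1]
orientation: [-3.139, -0.002, 2.175]
ft_force: [0.2, 0.7, -0.2]
gripper_width: 0.3
grasp_force: 0.0
```

```bash
python3 - <<'E'
from h import *
o=observe();T=o["eef_pos"];print(T.round(1),o["ft_force"].round(1))
s=capture("scene");t=capture("top");cv2.imwrite("pics/raw_scene5.png",s);cv2.imwrite("pics/raw_top5.png",t)
d=cv2.absdiff(s,cv2.imread("pics/scene0.png")).max(2)
for r in range(235,260,2): print(r,''.join('#' if v>45 else('+' if v>22 else '.') for v in d[r,260:330]))
print(onz("scene",[(281,249),(281,252),(281,255)],0).round(1))
E
```

```text
[518.5  64.1 -28.1] [ 0.2  0.7 -0.2]
235 .......+###################+........+#################################
237 .........###################........+#################################
239 ............+++#############.....+####################################
241 ................############..+#################################+++...
243 ................############+#########################++..............
245 ...............+###################################+..................
247 ................##############################++......................
249 ................++###########################+........................
251 .....................+++++++...++############+.....................++#
253 ....................................+++++##++...............+++#######
255 ......................................................++##############
257 ................................................++####################
259 .................................+++###++++++####################+++++
[[518.   63.3   0. ]
 [512.4  54.2   0. ]
 [506.9  45.2   0. ]]
```

step_arm(deltas=[{"hand": 0,"x": 0,"y": 0,"z": 0.15,"ax": 0,"ay": 0,"az": 0},{"hand": 0,"x": 0,"y": 0,"z": 0.15,"ax": 0,"ay": 0,"az": 0},{"hand": 0,"x": 0,"y": 0,"z": 0.0,"ax": 0,"ay": 0,"az": 0}])

```text
t: 12.48
eef_pos: [518.5, 64.1, -31.1]
orientation: [-3.139, -0.002, 2.175]
ft_force: [0.7, 0.5, -0.5]
gripper_width: -0.2
grasp_force: 0.0
```

step_arm(deltas=[{"hand": 0,"x": 0,"y": 0,"z": 0.15,"ax": 0,"ay": 0,"az": 0},{"hand": 0,"x": 0,"y": 0,"z": 0.15,"ax": 0,"ay": 0,"az": 0},{"hand": 0,"x": 0,"y": 0,"z": 0.0,"ax": 0,"ay": 0,"az": 0}])

```text
t: 12.85
eef_pos: [518.8, 64.1, -32.1]
orientation: [-3.139, -0.0, 2.175]
ft_force: [-4.8, -0.8, 17.4]
gripper_width: -0.1
grasp_force: 8.9
```

Contact comes at a reported z of -31.7, so the tips are about 31.5 mm higher than the state says. I'll check whether the offset follows the tool or the world, using the tilted pose.

```bash
python3 - <<'E'
from h import *
T=np.array([512.9,172.4,174.3]);M=Ro.from_euler('xyz',[2.571,-.035,2.208]).as_matrix()
print("obs top (262,216.5) scene (252,159.5)")
for nm,P in(("world",T+[0,0,31.5]),("tool",T-31.5*M[:,2])):
    print(nm,P.round(1),"top",proj("top",P).round(1),"scene",proj("scene",P).round(1))
    for q in((0,12,0),(0,-12,0),(11,0,0),(-11,0,0)): print(q,proj("top",P+M@np.array(q,float)).round(1),proj("scene",P+M@np.array(q,float)).round(1))
t=cv2.imread("pics/raw_top5.png");d=cv2.absdiff(t,cv2.imread("pics/top0.png")).max(2)
print("top5 pred",proj("top",[518.5,64,0]),proj("top",[518.5,64,200]))
for r in range(120,300,6): print(r,''.join('#' if v>45 else('+' if v>22 else '.') for v in d[r,250:400:2]))
E
```

```text
obs top (262,216.5) scene (252,159.5)
world [512.9 172.4 205.8] top [[252.4 219.6]] scene [[252.2 151. ]]
(0, 12, 0) [[248.9 214.6]] [[254.1 146.5]]
(0, -12, 0) [[255.8 224.6]] [[250.3 155.5]]
(11, 0, 0) [[247.2 223.2]] [[247.7 150. ]]
(-11, 0, 0) [[257.5 216. ]] [[256.7 151.9]]
tool [499.8 161.5 200.8] top [[258.5 227.3]] scene [[249.4 156.3]]
(0, 12, 0) [[255.1 222.4]] [[251.3 151.7]]
(0, -12, 0) [[261.8 232.2]] [[247.4 160.9]]
(11, 0, 0) [[253.4 230.9]] [[244.8 155.3]]
(-11, 0, 0) [[263.6 223.7]] [[253.9 157.2]]
top5 pred [[305.49940096 224.96570357]] [[313.63283655 217.64840635]]
120 ................+###########################################+++++++#+......
126 ..................+#++++++++#+#+++.........++++++#++++#+++##+##+#+++.......
132 ..................+#+#+##++#+++#++..........+++++++#++++#++#+++#+##+...++##
138 ..................+##+##+#+#+#++#+..........+##++++++#+++++##+++#++.+#+##+#
144 ...................+++#+++#+++++#+..........+#+#+#+++#+++##+#+++..#########
150 ...................+#++++#+++#++##+.........+++++#++#++++++#++++.##########
156 ...................+#+#++
[... 1190 characters left out ...]
................###############+....+######+#+++++#++++++#+.
252 ..................................############+..+++#+#+#######++++++++.++.
258 ....................................+#########+.+++++++##+##+++++++++++.+..
264 ......................................+++#####+.++++++##+#+++++.+++++......
270 ......................................++++++##..+.++...++++++++.++#########
276 ......................................+++++++...+++++++++++++++#+##########
282 .....................................+++++++.........+++++++++++++#########
288 .....................................+++++.........########################
294 ....................................++++..............#####################
```

The offset runs along the tool: the real tips are at eef minus 31.5 mm along tool z. I'll rise, go back over the blue pot with the hand open, then descend to eef z≈36.

step_arm(deltas=[{"hand": 0,"x": 0,"y": 0,"z": -5,"ax": 0,"ay": 0,"az": 0},{"hand": 8.5,"x": 0,"y": 0,"z": -5,"ax": 0,"ay": 0,"az": 0},{"hand": 8.5,"x": 0,"y": 0,"z": -5,"ax": 0,"ay": 0,"az": 0},{"hand": 8.5,"x": 0,"y": 0,"z": -4,"ax": 0,"ay": 0,"az": 0},{"hand": 8.5,"x": 3.84,"y": 2.63,"z": 0,"ax": 0,"ay": 0,"az": 0},{"hand": 8.5,"x": 3.84,"y": 2.63,"z": 0,"ax": 0,"ay": 0,"az": 0},{"hand": 8.5,"x": 0,"y": 0,"z": 0,"ax": 0,"ay": 0,"az": 0},{"hand": 8.5,"x": 0,"y": 0,"z": 0,"ax": 0,"ay": 0,"az": 0}])

```text
t: 13.85
eef_pos: [518.6, 156.5, 155.8]
orientation: [-3.139, -0.001, 2.175]
ft_force: [0.1, -1.4, -1.9]
gripper_width: 84.8
grasp_force: 0.0
```

step_arm(deltas=[{"hand": 8.5,"x": 0,"y": 0,"z": 4,"ax": 0,"ay": 0,"az": 0},{"hand": 8.5,"x": 0,"y": 0,"z": 3,"ax": 0,"ay": 0,"az": 0},{"hand": 8.5,"x": 0,"y": 0,"z": 2.5,"ax": 0,"ay": 0,"az": 0},{"hand": 8.5,"x": 0,"y": 0,"z": 2.4,"ax": 0,"ay": 0,"az": 0},{"hand": 8.5,"x": 0,"y": 0,"z": 0,"ax": 0,"ay": 0,"az": 0},{"hand": 7.2,"x": 0,"y": 0,"z": 0,"ax": 0,"ay": 0,"az": 0},{"hand": 6.6,"x": 0,"y": 0,"z": 0,"ax": 0,"ay": 0,"az": 0},{"hand": 6,"x": 0,"y": 0,"z": 0,"ax": 0,"ay": 0,"az": 0},{"hand": 6,"x": 0,"y": 0,"z": 0,"ax": 0,"ay": 0,"az": 0},{"hand": 6,"x": 0,"y": 0,"z": 0,"ax": 0,"ay": 0,"az": 0}], squeeze=40)

```text
t: 15.1
eef_pos: [519.3, 157.0, 38.6]
orientation: [-3.141, -0.0, 2.174]
ft_force: [-1.4, -0.6, 5.9]
gripper_width: 64.0
grasp_force: 43.6
```

Gripped: width 64.0 mm and 44 N, with the pot's foot 38.6 mm ahead of eef. I'll lift, carry over and tilt.

step_arm(deltas=[{"hand": 5.5,"x": 0,"y": 0,"z": -1,"ax": 0,"ay": 0,"az": 0},{"hand": 5.5,"x": 0,"y": 0,"z": -4,"ax": 0,"ay": 0,"az": 0},{"hand": 5.5,"x": 0,"y": 0,"z": -5.5,"ax": 0,"ay": 0,"az": 0},{"hand": 5.5,"x": 0,"y": 0,"z": -5.5,"ax": 0,"ay": 0,"az": 0},{"hand": 5.5,"x": -2.2,"y": -1.5,"z": 0,"ax": 0,"ay": 0,"az": 0},{"hand": 5.5,"x": -4.4,"y": -3.0,"z": 0,"ax": 0,"ay": 0,"az": 0},{"hand": 5.5,"x": -4.4,"y": -3.0,"z": 0,"ax": 0,"ay": 0,"az": 0},{"hand": 5.5,"x": -4.4,"y": -3.0,"z": 0,"ax": 0,"ay": 0,"az": 0},{"hand": 5.5,"x": -4.4,"y": -3.0,"z": 0,"ax": 0,"ay": 0,"az": 0},{"hand": 5.5,"x": -2.2,"y": -1.6,"z": 0,"ax": 0,"ay": 0,"az": 0},{"hand": 5.5,"x": 0,"y": 0,"z": 0,"ax": 0,"ay": -0.131,"az": 0},{"hand": 5.5,"x": 0,"y": 0,"z": 0,"ax": 0,"ay": -0.131,"az": 0},{"hand": 5.5,"x": 0,"y": 0,"z": 0,"ax": 0,"ay": -0.131,"az": 0},{"hand": 5.5,"x": 0,"y": 0,"z": 0,"ax": 0,"ay": -0.131,"az": 0},{"hand": 5.5,"x": 0,"y": 0,"z": 0,"ax": 0,"ay": 0,"az": 0}], squeeze=60)

```text
t: 16.98
eef_pos: [518.1, -107.2, 196.4]
orientation: [-3.137, 0.521, 2.183]
ft_force: [-0.2, -0.1, -1.2]
gripper_width: 64.0
grasp_force: 66.5
```

```bash
cat >> h.py <<'E'
A_=np.array([-.2843,.4113,.866]);RIM=np.array([542.,-141.7,95.6])
YT=np.array([.8226,.5686,0.])
RT=np.c_[np.cross(YT,-A_),YT,-A_]
def togo(P):
    o=observe();M=Ro.from_euler('xyz',o["orientation"]).as_matrix()
    print("eef",o["eef_pos"].round(1),"w",o["gripper_width"],"shift cm (tool)",(M.T@(P-o["eef_pos"])/10).round(2),"rot",Ro.from_matrix(M.T@RT).as_rotvec().round(3),"F",o["ft_force"].round(1),"q",o["joints"].round(2))
E
python3 -c "
from h import *
togo(RIM+78.6*A_);togo(RIM-26.4*A_)"
```

```text
eef [ 518.1 -107.2  196.4] w 64.03393369451112 shift cm (tool) [1.4  0.02 2.97] rot [-0.001 -0.002  0.006] F [-0.2 -0.1 -1.2] q [ 0.52  0.06 -0.75  2.11  0.68  0.91 -0.02]
eef [ 518.1 -107.2  196.4] w 64.03393369451112 shift cm (tool) [ 1.37  0.03 13.47] rot [-0.001 -0.002  0.006] F [-0.2 -0.1 -1.2] q [ 0.52  0.06 -0.75  2.11  0.68  0.91 -0.02]
```

Tilted and well aligned. I'll shift to the axis and pre-insert, then look.

step_arm(deltas=[{"hand": 5.5,"x": 0.7,"y": 0,"z": 1,"ax": 0,"ay": 0,"az": 0},{"hand": 5.5,"x": 0.7,"y": 0,"z": 1.5,"ax": 0,"ay": 0,"az": 0},{"hand": 5.5,"x": 0,"y": 0,"z": 0,"ax": 0,"ay": 0,"az": 0},{"hand": 5.5,"x": 0,"y": 0,"z": 0,"ax": 0,"ay": 0,"az": 0}])

```text
t: 17.48
eef_pos: [520.2, -110.7, 168.5]
orientation: [-3.14, 0.521, 2.174]
ft_force: [0.5, 0.3, -1.9]
gripper_width: 63.6
grasp_force: 66.4
```

```bash
python3 - <<'E'
from h import *
togo(RIM-26.4*A_)
o=observe();M=Ro.from_euler('xyz',o["orientation"]).as_matrix();a=-M[:,2];f=o["eef_pos"]+38.6*M[:,2]
out=[]
for n,(x,y,w,h) in(("scene",(300,160,100,120)),("top",(360,150,100,120))):
    s=capture(n);cv2.imwrite(f"pics/raw_{n}6.png",s);A=cv2.resize(s[y:y+h,x:x+w],(400,480),interpolation=cv2.INTER_CUBIC)
    for c,r,aa,col in((f,29,a,(0,255,255)),(f+110*a,32,a,(0,255,255)),(RIM,40,A_,(0,0,255))):
        for p in proj(n,circ(c,aa,r,30)): cv2.circle(A,tuple(int(q) for q in ((p-[x,y]+.5)*4)),1,col,-1)
    out.append(A)
cv2.imwrite("pics/ins1.png",np.hstack(out))
E
```

```text
eef [ 520.2 -110.7  168.5] w 63.64381917815605 shift cm (tool) [ 0.34  0.05 10.85] rot [-0.002 -0.002 -0.001] F [ 0.5  0.3 -1.9] q [ 0.51  0.11 -0.75  2.14  0.75  0.87 -0.11]
```

View pics/ins1.png

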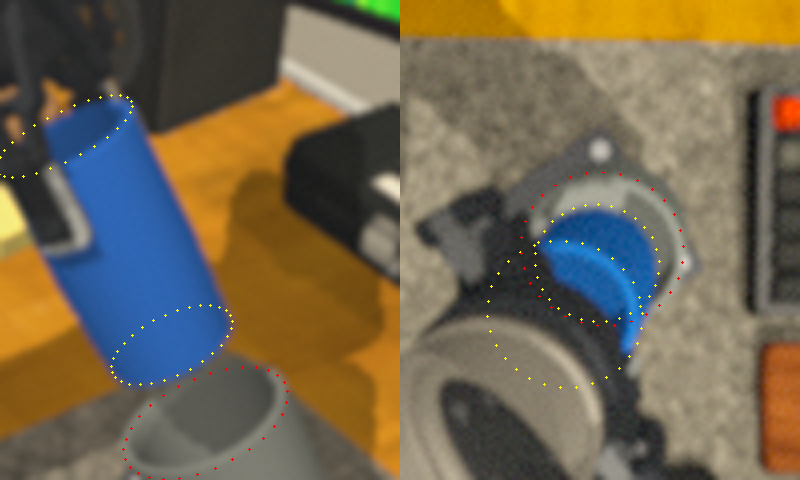

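The projected outlines of the held pot and the rim both match the picture in the two views, and the pot lines up with the mouth. I'll check the fingertip height along the pot, with tip corners at about scene (312.5,223) and (322,221.5), before going all the way in.

```bash
python3 - <<'E'
from h import *
o=observe();M=Ro.from_euler('xyz',o["orientation"]).as_matrix();f=o["eef_pos"]+38.6*M[:,2]
for h in(60,65,70,75,80):
    print(h,[proj("scene",f+M@np.array([sx*11,-sy,-h]))[0].round(1).tolist() for sx in(-1,1) for sy in(32,46)])
E
```

```text
60 [[327.5, 226.2], [324.8, 230.9], [316.3, 228.9], [313.5, 233.5]]
65 [[326.2, 223.7], [323.5, 228.4], [315.0, 226.4], [312.2, 231.0]]
70 [[324.9, 221.3], [322.2, 225.9], [313.7, 224.0], [310.8, 228.6]]
75 [[323.6, 218.8], [320.8, 223.3], [312.4, 221.6], [309.5, 226.1]]
80 [[322.3, 216.2], [319.5, 220.8], [311.1, 219.1], [308.1, 223.6]]
```

step_arm(deltas=[{"hand": 5.5,"x": 0.34,"y": 0.05,"z": 1.0,"ax": 0,"ay": 0,"az": 0},{"hand": 5.5,"x": 0,"y": 0,"z": 2,"ax": 0,"ay": 0,"az": 0},{"hand": 5.5,"x": 0,"y": 0,"z": 2,"ax": 0,"ay": 0,"az": 0},{"hand": 5.5,"x": 0,"y": 0,"z": 2,"ax": 0,"ay": 0,"az": 0},{"hand": 5.5,"x": 0,"y": 0,"z": 1.5,"ax": 0,"ay": 0,"az": 0},{"hand": 5.5,"x": 0,"y": 0,"z": 1,"ax": 0,"ay": 0,"az": 0},{"hand": 5.5,"x": 0,"y": 0,"z": 0.5,"ax": 0,"ay": 0,"az": 0},{"hand": 5.5,"x": 0,"y": 0,"z": 0,"ax": 0,"ay": 0,"az": 0}])

```text
t: 18.58
eef_pos: [546.7, -148.5, 79.9]
orientation: [-3.139, 0.522, 2.176]
ft_force: [-0.5, -0.7, -1.6]
gripper_width: 63.6
grasp_force: 66.5
```

```bash
python3 -c "
from h import *
togo(RIM-26.4*A_)"
```

```text
eef [ 546.7 -148.5   79.9] w 63.63672489216469 shift cm (tool) [-0.07  0.01  0.86] rot [-0.002 -0.002  0.   ] F [-0.5 -0.7 -1.6] q [ 0.48  0.31 -0.66  2.17  1.04  0.78 -0.33]
```

No contact so far. I'll feel for the floor in small steps.

step_arm(deltas=[{"hand": 5.5,"x": 0,"y": 0,"z": 0.3,"ax": 0,"ay": 0,"az": 0},{"hand": 5.5,"x": 0,"y": 0,"z": 0.3,"ax": 0,"ay": 0,"az": 0},{"hand": 5.5,"x": 0,"y": 0,"z": 0.15,"ax": 0,"ay": 0,"az": 0},{"hand": 5.5,"x": 0,"y": 0,"z": 0.0,"ax": 0,"ay": 0,"az": 0}])

```text
t: 19.08
eef_pos: [548.2, -150.1, 77.9]
orientation: [-3.137, 0.528, 2.177]
ft_force: [-25.8, 12.0, 37.1]
gripper_width: 63.3
grasp_force: 70.6
```

Contact comes about 5.5 mm early, with a sideways part along -y of the tool, so the pot is probably rubbing the wall. I'll relieve it by shifting -y and try again.

step_arm(deltas=[{"hand": 5.5,"x": 0,"y": 0,"z": -0.6,"ax": 0,"ay": 0,"az": 0},{"hand": 5.5,"x": 0,"y": -0.2,"z": 0,"ax": 0,"ay": 0,"az": 0},{"hand": 5.5,"x": 0,"y": 0,"z": 0.2,"ax": 0,"ay": 0,"az": 0},{"hand": 5.5,"x": 0,"y": 0,"z": 0.2,"ax": 0,"ay": 0,"az": 0},{"hand": 5.5,"x": 0,"y": 0,"z": 0.0,"ax": 0,"ay": 0,"az": 0}])

```text
t: 19.7
eef_pos: [546.1, -151.0, 77.6]
orientation: [-3.137, 0.526, 2.176]
ft_force: [-18.3, 9.2, 28.6]
gripper_width: 63.6
grasp_force: 69.6
```

```bash
python3 -c "
from h import *
togo(RIM-26.4*A_)
o=observe();M=Ro.from_euler('xyz',o['orientation']).as_matrix();print('Ftool',(M.T@o['ft_force']).round(1),'T',(M.T@o['ft_torque']).round(2))"
```

```text
eef [ 546.1 -151.    77.6] w 63.64635056121339 shift cm (tool) [-0.03  0.19  0.59] rot [-0.004  0.002  0.001] F [-18.3   9.2  28.6] q [ 0.48  0.31 -0.66  2.17  1.05  0.78 -0.34]
Ftool [  1.2 -10.  -33.7] T [ 2.01  1.04 -0.  ]
```

step_arm(deltas=[{"hand": 6.8,"x": 0,"y": 0,"z": -0.1,"ax": 0,"ay": 0,"az": 0},{"hand": 7.5,"x": 0,"y": 0,"z": 0,"ax": 0,"ay": 0,"az": 0},{"hand": 8.5,"x": 0,"y": 0,"z": 0,"ax": 0,"ay": 0,"az": 0},{"hand": 8.5,"x": 0,"y": 0,"z": 0,"ax": 0,"ay": 0,"az": 0},{"hand": 8.5,"x": 0,"y": 0,"z": 0,"ax": 0,"ay": 0,"az": 0},{"hand": 8.5,"x": 0,"y": 0,"z": -3,"ax": 0,"ay": 0,"az": 0},{"hand": 8.5,"x": 0,"y": 0,"z": -5,"ax": 0,"ay": 0,"az": 0},{"hand": 8.5,"x": 0,"y": 0,"z": -5,"ax": 0,"ay": 0,"az": 0},{"hand": 8.5,"x": 0,"y": 0,"z": 0,"ax": 0,"ay": 0,"az": 0}])

```text
t: 20.82
eef_pos: [512.1, -95.9, 192.8]
orientation: [3.137, 0.528, 2.176]
ft_force: [0.2, -0.1, -0.0]
gripper_width: 84.7
grasp_force: 0.0
```

```bash
python3 - <<'E'
from h import *
o=observe();print(o["eef_pos"],o["gripper_width"])
for n,b in(("scene",(290,180,110,90)),("top",(360,170,90,90))):
    s=capture(n);cv2.imwrite(f"pics/raw_{n}7.png",s);x,y,w,h=b
    m=cv2.inRange(cv2.cvtColor(s,cv2.COLOR_BGR2HSV),(100,110,40),(128,255,255))
    k=np.argwhere(m[y:y+h,x:x+w]);print(n,"blue",k.min(0)+[y,x],k.max(0)+[y,x],len(k))
    if n=="scene":
        for r in range(y,y+h,2): print(r,''.join('#' if v else '.' for v in m[r,x:x+w]))
    for e in(0,5,10):
      for off in(0,3):
        c=RIM+(45+e)*A_+off*RT[:,0]; p=proj(n,circ(c,A_,32));print("rim pred at home+",e,"x+",off,n,p.min(0).round(1),p.max(0).round(1))
E
```

```text
[512.05095496 -95.90641995 192.84475725] 84.68251122173996
scene blue [235 323] [269 366] 1137
180 ..............................................................................................................
182 ..............................................................................................................
184 ..............................................................................................................
186 ..............................................................................................................
188 ..............................................................................................................
190 ..............................................................................................................
192 ..............................................................................................................
194 ..............................................................................................................
196 .................................................................................
[... 4203 characters left out ...]
23.9 234.5] [357.  256.3]
rim pred at home+ 0 x+ 3 scene [322.5 234.8] [355.5 256.5]
rim pred at home+ 5 x+ 0 scene [322.7 232.3] [355.8 254. ]
rim pred at home+ 5 x+ 3 scene [321.3 232.6] [354.3 254.3]
rim pred at home+ 10 x+ 0 scene [321.5 230. ] [354.7 251.7]
rim pred at home+ 10 x+ 3 scene [320.1 230.4] [353.1 252. ]
top blue [197 390] [235 426] 1009
rim pred at home+ 0 x+ 0 top [390.  200.2] [424.1 232.4]
rim pred at home+ 0 x+ 3 top [388.7 201. ] [422.7 233.2]
rim pred at home+ 5 x+ 0 top [389.6 200.6] [423.9 233. ]
rim pred at home+ 5 x+ 3 top [388.3 201.5] [422.5 233.8]
rim pred at home+ 10 x+ 0 top [389.1 201.1] [423.6 233.6]
rim pred at home+ 10 x+ 3 top [387.9 201.9] [422.2 234.4]
```

Rim measured at scene left 323, top 235, against 323.9/234.5 predicted for fully home: the blue pot is seated. Next is the orange pot: untilt and travel to (533.5,355.6).

step_arm(deltas=[{"hand": 8.5,"x": 0,"y": 0,"z": -2,"ax": 0,"ay": 0.176,"az": 0},{"hand": 8.5,"x": 0,"y": 0,"z": 0,"ax": 0,"ay": 0.176,"az": 0},{"hand": 8.5,"x": 0,"y": 0,"z": 0,"ax": 0,"ay": 0.175,"az": 0},{"hand": 8.5,"x": 4.49,"y": 3.43,"z": 0,"ax": 0,"ay": 0,"az": 0},{"hand": 8.5,"x": 4.49,"y": 3.43,"z": 0,"ax": 0,"ay": 0,"az": 0},{"hand": 8.5,"x": 4.49,"y": 3.43,"z": 0,"ax": 0,"ay": 0,"az": 0},{"hand": 8.5,"x": 4.49,"y": 3.43,"z": 0,"ax": 0,"ay": 0,"az": 0},{"hand": 8.5,"x": 4.49,"y": 3.43,"z": 0,"ax": 0,"ay": 0,"az": 0},{"hand": 8.5,"x": 4.49,"y": 3.43,"z": 0,"ax": 0,"ay": 0,"az": 0},{"hand": 8.5,"x": 4.49,"y": 3.43,"z": 0,"ax": 0,"ay": 0,"az": 0},{"hand": 8.5,"x": 4.49,"y": 3.43,"z": 0,"ax": 0,"ay": 0,"az": 0},{"hand": 8.5,"x": 0,"y": 0,"z": 0,"ax": 0,"ay": 0,"az": 0},{"hand": 8.5,"x": 0,"y": 0,"z": 0,"ax": 0,"ay": 0,"az": 0}])

```text
t: 22.55
eef_pos: [526.8, 358.4, 195.1]
orientation: [-3.132, 0.014, 2.172]
ft_force: [-0.3, -0.5, 0.3]
gripper_width: 84.9
grasp_force: 0.0
```

```bash
python3 - <<'E'
from h import *
o=observe();M=Ro.from_euler('xyz',o["orientation"]).as_matrix();print(o["eef_pos"].round(1),o["orientation"].round(3))
print("to orange cm",(M.T@(np.array([533.5,355.6,81])-o["eef_pos"])/10).round(2),"lvl",(Ro.from_matrix(M).inv()*Ro.from_euler('xyz',[np.pi,0,2.176])).as_rotvec().round(3))
print("bigblue rim",onz("top",(182.8,276.4),165).round(0))
# refine orange centre from scene silhouette columns
t=cv2.imread("pics/top0.png");hsv=cv2.cvtColor(t,cv2.COLOR_BGR2HSV)
s=cv2.imread("pics/scene0.png");m=cv2.inRange(cv2.cvtColor(s,cv2.COLOR_BGR2HSV),(3,170,120),(13,255,255))
for r in(150,160,170,180,190):
    k=np.flatnonzero(m[r,210:250])+210;print(r,k.min(),k.max())
for h in(140,100,60,20): print(h,proj("scene",[533.5,355.6,h]).round(1))
E
```

```text
[526.8 358.4 195.1] [-3.132  0.014  2.172]
to orange cm [-0.45  0.5  11.42] lvl [-0.01   0.014 -0.004]
bigblue rim [[410. 300. 165.]]
150 221 236
160 222 237
170 223 238
180 224 239
190 226 239
140 [[228.1 147. ]]
100 [[229.4 160.6]]
60 [[230.6 173.6]]
20 [[231.8 186. ]]
```

step_arm(deltas=[{"hand": 8.5,"x": -0.45,"y": 0.5,"z": 0,"ax": -0.01,"ay": 0.014,"az": -0.004},{"hand": 8.5,"x": 0,"y": 0,"z": 3,"ax": 0,"ay": 0,"az": 0},{"hand": 8.5,"x": 0,"y": 0,"z": 3,"ax": 0,"ay": 0,"az": 0},{"hand": 8.5,"x": 0,"y": 0,"z": 3,"ax": 0,"ay": 0,"az": 0},{"hand": 8.5,"x": 0,"y": 0,"z": 2.4,"ax": 0,"ay": 0,"az": 0},{"hand": 8.5,"x": 0,"y": 0,"z": 0,"ax": 0,"ay": 0,"az": 0},{"hand": 6.5,"x": 0,"y": 0,"z": 0,"ax": 0,"ay": 0,"az": 0},{"hand": 5.4,"x": 0,"y": 0,"z": 0,"ax": 0,"ay": 0,"az": 0},{"hand": 4.9,"x": 0,"y": 0,"z": 0,"ax": 0,"ay": 0,"az": 0},{"hand": 4.2,"x": 0,"y": 0,"z": 0,"ax": 0,"ay": 0,"az": 0},{"hand": 4.2,"x": 0,"y": 0,"z": 0,"ax": 0,"ay": 0,"az": 0},{"hand": 4.2,"x": 0,"y": 0,"z": 0,"ax": 0,"ay": 0,"az": 0}], squeeze=40)

```text
t: 24.05
eef_pos: [534.4, 359.9, 85.0]
orientation: [3.135, -0.001, 2.176]
ft_force: [-1.2, -1.3, 6.1]
gripper_width: 47.4
grasp_force: 41.6
```

step_arm(deltas=[{"hand": 4.2,"x": 0,"y": 0,"z": -1,"ax": 0,"ay": 0,"az": 0},{"hand": 4.2,"x": 0,"y": 0,"z": -4,"ax": 0,"ay": 0,"az": 0},{"hand": 4.2,"x": 0,"y": 0,"z": -6,"ax": 0,"ay": 0,"az": 0},{"hand": 4.2,"x": 0,"y": 0,"z": -6,"ax": 0,"ay": 0,"az": 0},{"hand": 4.2,"x": -3.8,"y": -3.1,"z": 0,"ax": 0,"ay": 0,"az": 0},{"hand": 4.2,"x": -3.8,"y": -3.1,"z": 0,"ax": 0,"ay": 0,"az": 0},{"hand": 4.2,"x": -3.8,"y": -3.1,"z": 0,"ax": 0,"ay": 0,"az": 0},{"hand": 4.2,"x": -3.8,"y": -3.1,"z": 0,"ax": 0,"ay": 0,"az": 0},{"hand": 4.2,"x": -3.8,"y": -3.1,"z": 0,"ax": 0,"ay": 0,"az": 0},{"hand": 4.2,"x": -3.8,"y": -3.1,"z": 0,"ax": 0,"ay": 0,"az": 0},{"hand": 4.2,"x": -3.8,"y": -3.1,"z": 0,"ax": 0,"ay": 0,"az": 0},{"hand": 4.2,"x": -3.8,"y": -3.1,"z": 0,"ax": 0,"ay": 0,"az": 0},{"hand": 4.2,"x": -3.8,"y": -3.1,"z": 0,"ax": 0,"ay": 0,"az": 0},{"hand": 4.2,"x": 0,"y": 0,"z": 0,"ax": 0,"ay": -0.131,"az": 0},{"hand": 4.2,"x": 0,"y": 0,"z": 0,"ax": 0,"ay": -0.131,"az": 0},{"hand": 4.2,"x": 0,"y": 0,"z": 0,"ax": 0,"ay": -0.131,"az": 0},{"hand": 4.2,"x": 0,"y": 0,"z": 0,"ax": 0,"ay": -0.131,"az": 0},{"hand": 4.2,"x": 0,"y": 0,"z": 0,"ax": 0,"ay": 0,"az": 0}], squeeze=60)

```text
t: 26.3
eef_pos: [497.2, -78.8, 251.2]
orientation: [3.139, 0.522, 2.181]
ft_force: [0.2, -0.1, -1.1]
gripper_width: 46.9
grasp_force: 62.1
```

```bash
python3 -c "
from h import *
togo(RIM+150*A_+5*RT[:,0])"
```

```text
eef [497.2 -78.8 251.2] w 46.86716411386313 shift cm (tool) [1.59 0.11 2.34] rot [ 0.005 -0.001  0.004] F [ 0.2 -0.1 -1.1] q [ 0.6  -0.07 -0.84  2.07  0.53  0.99  0.1 ]
```

step_arm(deltas=[{"hand": 4.2,"x": 0.8,"y": 0.11,"z": 0.8,"ax": 0.005,"ay": 0,"az": 0.004},{"hand": 4.2,"x": 0.79,"y": 0,"z": 0.8,"ax": 0,"ay": 0,"az": 0},{"hand": 4.2,"x": 0,"y": 0,"z": 0,"ax": 0,"ay": 0,"az": 0},{"hand": 4.2,"x": 0,"y": 0,"z": 0,"ax": 0,"ay": 0,"az": 0}])

```text
t: 26.8
eef_pos: [496.6, -76.1, 230.5]
orientation: [3.138, 0.522, 2.168]
ft_force: [-0.1, 0.6, -0.8]
gripper_width: 47.0
grasp_force: 62.1
```

```bash
python3 - <<'E'
from h import *
togo(RIM+150*A_+5*RT[:,0])
o=observe();M=Ro.from_euler('xyz',o["orientation"]).as_matrix();a=-M[:,2];f=o["eef_pos"]+M@np.array([-3,0,85.])
MID=RIM+45*A_+2*RT[:,0]
out=[]
for n,(x,y,w,h) in(("scene",(280,130,100,150)),("top",(350,150,100,150))):
    s=capture(n);cv2.imwrite(f"pics/raw_{n}8.png",s);A=cv2.resize(s[y:y+h,x:x+w],(400,600),interpolation=cv2.INTER_CUBIC)
    for c,r,aa,col in((f,21,a,(0,255,0)),(f+45*a,24,a,(0,255,0)),(f+150*a,24,a,(0,255,0)),(MID,32,A_,(0,0,255)),(RIM,40,A_,(255,0,255))):
        for p in proj(n,circ(c,aa,r,30)): cv2.circle(A,tuple(int(q) for q in ((p-[x,y]+.5)*4)),1,col,-1)
    out.append(A)
cv2.imwrite("pics/ins2.png",np.hstack(out))
E
```

```text
eef [496.6 -76.1 230.5] w 46.97971996653066 shift cm (tool) [ 0.33 -0.    0.67] rot [-0.001 -0.001 -0.007] F [-0.1  0.6 -0.8] q [ 0.59 -0.03 -0.86  2.09  0.58  0.97  0.02]
```

View pics/ins2.png

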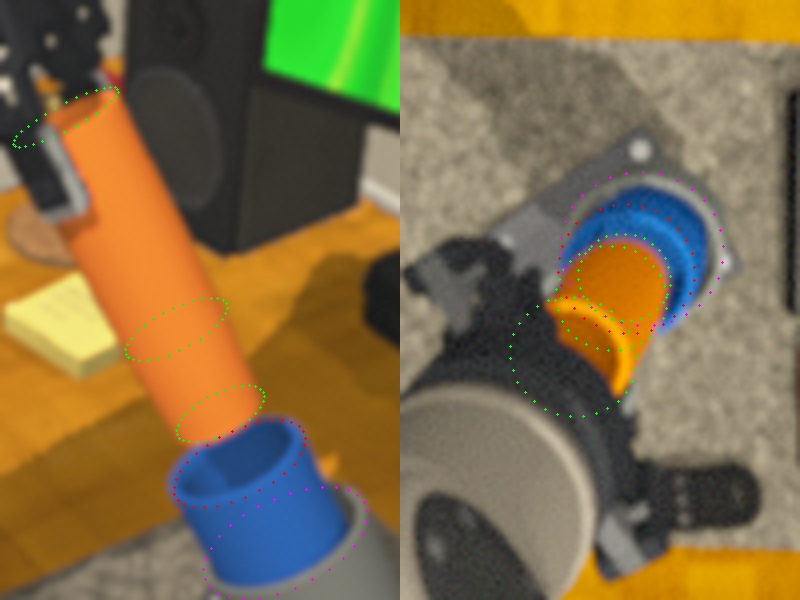

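Both overlays match: the foot at scene crop (220,415) is lined up above the blue mouth at (237,460), and the blue pot sits home in the grey one. Inserting.

step_arm(deltas=[{"hand": 4.2,"x": 0.33,"y": 0,"z": 0.7,"ax": 0,"ay": 0,"az": -0.007},{"hand": 4.2,"x": 0,"y": 0,"z": 1.5,"ax": 0,"ay": 0,"az": 0},{"hand": 4.2,"x": 0,"y": 0,"z": 2,"ax": 0,"ay": 0,"az": 0},{"hand": 4.2,"x": 0,"y": 0,"z": 2,"ax": 0,"ay": 0,"az": 0},{"hand": 4.2,"x": 0,"y": 0,"z": 2,"ax": 0,"ay": 0,"az": 0},{"hand": 4.2,"x": 0,"y": 0,"z": 2,"ax": 0,"ay": 0,"az": 0},{"hand": 4.2,"x": 0,"y": 0,"z": 1,"ax": 0,"ay": 0,"az": 0},{"hand": 4.2,"x": 0,"y": 0,"z": 0.5,"ax": 0,"ay": 0,"az": 0},{"hand": 4.2,"x": 0,"y": 0,"z": 0,"ax": 0,"ay": 0,"az": 0}])

```text
t: 28.02
eef_pos: [528.0, -121.3, 127.3]
orientation: [-3.14, 0.523, 2.177]
ft_force: [1.0, 0.1, -0.8]
gripper_width: 46.3
grasp_force: 62.1
```

```bash
python3 -c "
from h import *
togo(RIM+24*A_+5*RT[:,0])
o=observe();M=Ro.from_euler('xyz',o['orientation']).as_matrix();print('Ftool',(M.T@o['ft_force']).round(1))"
```

```text
eef [ 528.  -121.3  127.3] w 46.333191654046935 shift cm (tool) [-0.06 -0.01  1.58] rot [-0.    -0.001  0.001] F [ 1.   0.1 -0.8] q [ 0.57  0.2  -0.81  2.16  0.9   0.84 -0.24]
Ftool [-0.1  0.9  1. ]
```

step_arm(deltas=[{"hand": 4.2,"x": 0,"y": 0,"z": 0.5,"ax": 0,"ay": 0,"az": 0},{"hand": 4.2,"x": 0,"y": 0,"z": 0.3,"ax": 0,"ay": 0,"az": 0},{"hand": 4.2,"x": 0,"y": 0,"z": 0.2,"ax": 0,"ay": 0,"az": 0},{"hand": 4.2,"x": 0,"y": 0,"z": 0.2,"ax": 0,"ay": 0,"az": 0},{"hand": 4.2,"x": 0,"y": 0,"z": 0,"ax": 0,"ay": 0,"az": 0}])

```text
t: 28.65
eef_pos: [531.4, -125.6, 119.0]
orientation: [-3.139, 0.526, 2.178]
ft_force: [-10.5, 6.0, 16.4]
gripper_width: 47.0
grasp_force: 64.2
```

```bash
python3 -c "
from h import *
togo(RIM+24*A_+5*RT[:,0])
o=observe();M=Ro.from_euler('xyz',o['orientation']).as_matrix();print('Ftool',(M.T@o['ft_force']).round(1))"
```

```text
eef [ 531.4 -125.6  119. ] w 46.971391386744834 shift cm (tool) [-0.   -0.04  0.59] rot [-0.002  0.002  0.002] F [-10.5   6.   16.4] q [ 0.56  0.23 -0.8   2.17  0.94  0.84 -0.26]
Ftool [  1.2  -5.3 -19.6]
```

Contact again about 5.9 mm before the modelled floor. I'll push a little harder to see whether anything still moves.

step_arm(deltas=[{"hand": 4.2,"x": 0,"y": 0,"z": 0.1,"ax": 0,"ay": 0,"az": 0},{"hand": 4.2,"x": 0,"y": 0,"z": 0.1,"ax": 0,"ay": 0,"az": 0},{"hand": 4.2,"x": 0,"y": 0,"z": 0,"ax": 0,"ay": 0,"az": 0}])

```text
t: 29.02
eef_pos: [531.9, -125.7, 119.1]
orientation: [-3.138, 0.528, 2.178]
ft_force: [-20.1, 12.0, 31.7]
gripper_width: 46.9
grasp_force: 66.0
```

```bash
python3 - <<'E'
from h import *
togo(RIM+24*A_+5*RT[:,0])
o=observe();M=Ro.from_euler('xyz',o['orientation']).as_matrix();print('Ftool',(M.T@o['ft_force']).round(1))
s=capture("scene");cv2.imwrite("pics/raw_scene9.png",s)
# profile of colours along the projected axis lines on the camera-facing side: where does blue meet grey / orange meet blue
hs=cv2.cvtColor(s,cv2.COLOR_BGR2HSV)
B=cv2.inRange(hs,(100,110,40),(128,255,255));O=cv2.inRange(hs,(3,150,90),(15,255,255))
v=np.array(C["scene"]["origin"])-RIM; v-=v@A_*A_; v/=np.linalg.norm(v); w=np.cross(A_,v)
for ang in(-.6,0,.6):
    n=np.cos(ang)*v+np.sin(ang)*w
    def edge(mask,r,h0,h1,off):
        hh=np.arange(h0,h1,.5); p=proj("scene",RIM+off+r*n+hh[:,None]*A_); val=cv2.remap(mask,p[:,0].astype('f4')[None],p[:,1].astype('f4')[None],cv2.INTER_LINEAR)[0]
        on=hh[val>127]; return (on.min(),on.max()) if len(on) else None
    print(ang,"blue on r32 surface (rel rim)",edge(B,32,-25,75,2*RT[:,0]),"orange on r24",edge(O,24,10,110,2*RT[:,0]))
E
```

```text
eef [ 531.9 -125.7  119.1] w 46.92018720272693 shift cm (tool) [ 0.04 -0.08  0.58] rot [-0.002  0.005  0.002] F [-20.1  12.   31.7] q [ 0.56  0.23 -0.8   2.17  0.94  0.84 -0.27]
Ftool [  2.4  -9.8 -38.1]
-0.6 blue on r32 surface (rel rim) (np.float64(1.5), np.float64(47.0)) orange on r24 (np.float64(47.0), np.float64(57.5))
0 blue on r32 surface (rel rim) (np.float64(1.5), np.float64(48.0)) orange on r24 (np.float64(47.5), np.float64(109.5))
0.6 blue on r32 surface (rel rim) (np.float64(0.5), np.float64(49.5)) orange on r24 (np.float64(47.5), np.float64(109.5))
```

The force rises stiffly, so this is the floor. Blue sticks out about 46 mm of the nominal 45 in the image. I'll release and retract.

step_arm(deltas=[{"hand": 4.2,"x": 0,"y": 0,"z": -0.2,"ax": 0,"ay": 0,"az": 0},{"hand": 5.3,"x": 0,"y": 0,"z": 0,"ax": 0,"ay": 0,"az": 0},{"hand": 6.3,"x": 0,"y": 0,"z": 0,"ax": 0,"ay": 0,"az": 0},{"hand": 7.3,"x": 0,"y": 0,"z": 0,"ax": 0,"ay": 0,"az": 0},{"hand": 7.3,"x": 0,"y": 0,"z": 0,"ax": 0,"ay": 0,"az": 0},{"hand": 7.3,"x": 0,"y": 0,"z": -2,"ax": 0,"ay": 0,"az": 0},{"hand": 7.3,"x": 0,"y": 0,"z": -4,"ax": 0,"ay": 0,"az": 0},{"hand": 7.3,"x": 0,"y": 0,"z": -5,"ax": 0,"ay": 0,"az": 0},{"hand": 7.3,"x": 0,"y": 0,"z": -5,"ax": 0,"ay": 0,"az": 0},{"hand": 7.3,"x": 0,"y": 0,"z": 0,"ax": 0,"ay": 0,"az": 0}])

```text
t: 30.32
eef_pos: [488.2, -58.3, 259.8]
orientation: [3.136, 0.529, 2.177]
ft_force: [-0.7, 0.6, 0.2]
gripper_width: 72.9
grasp_force: 0.0
```

```bash
python3 - <<'E'
from h import *
o=observe();print(o["eef_pos"].round(1),o["gripper_width"],o["ft_force"].round(1))
s=capture("scene");cv2.imwrite("pics/raw_scene10.png",s);cv2.imwrite("pics/raw_top10.png",capture("top"))
hs=cv2.cvtColor(s,cv2.COLOR_BGR2HSV)
B=cv2.inRange(hs,(100,110,40),(128,255,255));O=cv2.inRange(hs,(3,190,90),(13,255,255))
v=np.array(C["scene"]["origin"])-RIM; v-=v@A_*A_; v/=np.linalg.norm(v); w=np.cross(A_,v)
for ang in(-.6,0,.6):
    n=np.cos(ang)*v+np.sin(ang)*w
    for nm,mask,r,h0,h1 in(("blue",B,32,-25,75),("orange",O,24,10,120)):
        hh=np.arange(h0,h1,1.); p=proj("scene",RIM+r*n+4*RT[:,0]+hh[:,None]*A_); val=cv2.remap(mask,p[:,0].astype('f4')[None],p[:,1].astype('f4')[None],cv2.INTER_LINEAR)[0]
        print(ang,nm,h0,''.join('#' if q>127 else '.' for q in val))
d=cv2.absdiff(s,cv2.imread("pics/scene0.png")).max(2); print("bystander change: case,remote",d[262:285,215:260].mean(),d[312:368,270:330].mean(),"pad",d[198:222,280:322].mean())
E
```

```text
[488.2 -58.3 259.8] 72.9223773067066 [-0.7  0.6  0.2]
-0.6 blue -25 ..........................###############################################...........................
-0.6 orange 10 ......................................###########################################...############..............
0 blue -25 .........................################################################...........................
0 orange 10 ......................................#...............................................############............
0.6 blue -25 ........................##################################################..........................
0.6 orange 10 ......................................###########################################......##########.............
bystander change: case,remote 29.044444444444444 8.561904761904762 pad 19.046626984126984
```

```bash
python3 - <<'E'
from h import *
for f in("top0","raw_top10"):
    t=cv2.imread(f"pics/{f}.png");hs=cv2.cvtColor(t,cv2.COLOR_BGR2HSV)
    for nm,m,(x,y,w,h) in(("case",cv2.inRange(hs,(0,0,0),(180,255,60)),(300,260,35,42)),("pad",cv2.inRange(hs,(20,60,150),(35,175,255)),(238,145,50,48)),("remote",cv2.inRange(hs,(0,0,0),(180,255,60)),(378,262,64,26)),("mug",cv2.inRange(hs,(0,0,150),(180,60,255)),(120,105,65,65)),("blueS",cv2.inRange(hs,(100,110,50),(128,255,255)),(245,255,40,35))):
        k=np.argwhere(m[y:y+h,x:x+w]);print(f,nm,len(k),(k.mean(0)+[y,x]).round(1))
E
```

```text
top0 case 417 [281.3 316.4]
top0 pad 1140 [169.6 261.3]
top0 remote 518 [274.4 412.2]
top0 mug 1370 [137.4 149.4]
top0 blueS 304 [272.2 262.9]
raw_top10 case 247 [275.5 316.3]
raw_top10 pad 1142 [169.6 261.4]
raw_top10 remote 625 [274.3 412.9]
raw_top10 mug 1373 [137.5 149.4]
raw_top10 blueS 306 [272.3 262.9]
```

```bash
python3 -c "
from plant import *
print(finish_job())"
```

```text
the job is handed in; nothing more can be done
None
```

Both pots are in and the job is handed in at about 30 s: the blue pot measures 46–47 mm proud of the grey (45 nominal) and the orange about 43 mm proud of the blue (44 nominal), and the mug, pad and remote show no shift in the images; the earbud case was partly hidden by the arm in the last picture.

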